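Dial the code of the bookshop's cash box

ROBOT

A 6-joint arm with a two-finger parallel gripper is mounted at the origin on the work surface. World frame = base frame: x ahead of the robot, y to its left, z up, the work surface at z = 0. Lengths are in m, angles in degrees, forces in N, time in s.
With the tool pointing down it reaches from about 0.25 to 0.725 m from the base axis. Payload 9.7 kg.
Tool frame: the origin (TCP) lies between the finger pads; the fingertips stand 19 mm ahead of it and the grasp point (between the pads) is the TCP; z points along the fingers, y is the line along which they close (so a half turn about z gives the same grasp; the last joint's range is limited). The gripper opens to 85 mm and grips with 20 to 120 N. Pads are 22 mm wide; open, the fingers measure 114 mm over their backs; the gripper's body (76 mm by 85 mm) begins 54 mm behind the grasp point. The pads swing forward as they close: fully open they stand 13 mm farther back than shut.
Start: joints at [74.255, 4.979, 10.078, 95.1, 0, 90], TCP at [0.149, 0.529, 0.25] pointing down, gripper open.
Joint ranges: [-179.16, 179.16], [-48.56, 103.87], [-65.8, 70.77], [-126.05, 130.52], [-82.76, 87.17], [-180, 180]. Speed limits (degrees/s): [127.2, 127.2, 147.25, 180, 180, 180].

INTERFACE

Orientations are given as [roll, pitch, yaw] about the fixed x, y, z axes, in that order (R = Rz(yaw) Ry(pitch) Rx(roll)).
In Python, from workcell import telemetry, camera, calibration, workorder gives the robot as it stands.
- The arm moves only by the tool play_rows, never from a script. Its argument "increments" is a list of rows, each a list of 3 entries, a list of its own where there are three numbers: the shift along the tool's x, y, z in mm, then the turn, a rotation vector about the tool's x, y, z in degrees, then the closure, from 0 (fully open) to 1 (shut). In form: [[[x, y, z], [ax, ay, az], jaw], ...]. A call has 1 to 20 rows; each row is the pose to reach, as a shift and turn from the pose commanded when the call began, along the tool's axes at that moment; what a row does not reach only later rows make up. A row lasts 1/10 s, in which the tool goes at most 50 mm and 8.59 degrees, less where a joint would pass 70% of its speed; a pose out of reach is approached as far as the arm can. A call with a gripper value outside its range is refused whole. The fingers move at their own pace and stop on an object; "grip_force" is the grip in N (left out, the last holds). Time passes only in rows, so rows that repeat a pose let the fingers close. It gives the time, the measured TCP pose, the force, the opening and the grip force at its end, in the units of the state.
- telemetry.get_obs(): the state, without advancing time (a new reading comes with each control period).
- camera(name): name is "side" or "top" or "wrist"; returns (picture, depth): 384x512x3 uint8, red, green, blue; 384x512 float32, m along the optical axis (not along the pixel's ray), 0 where there is no reading.
- calibration(name): a dict with "vertical_fov" (degrees; the focal length in pixels is half the picture's height over the tangent of half this angle, whatever the lens; pixels are square), "cx", "cy" (the principal point, pixels), "rvec" (rotation vector, rad) and "tvec" (3), from world to camera coordinates, as OpenCV has them; the wrist camera has in their place "hand_eye" (4x4, takes a point from camera to tool coordinates, whose origin is the TCP and whose axes are the flange's). Camera axes: x right, y down, z forward; pixel columns grow to the right and rows downward; lengths in m; the calibration is good to about 2 mm. The wrist camera is an equidistant fisheye: a pixel r from the principal point sees the ray r / f radians off the axis. A picture is of the moment at which its call begins: read the wrist's pose just before it. calibration takes no time and is no camera call.
- workorder.job_done(): hands the job in; it is judged then, once.
The state is a dict: "time": time; "q": joint angles; "qd": joint speeds; "joint_efforts": joint torques, N m; "ee_pos": TCP position; "tcp_rot": TCP orientation; "wrist_force": force on the tool from outside, world axes, zero at the start; "torque": the same for the moment, N m; "opening": finger opening in m; "grasp_force": force on a finger pad.
Only numpy, scipy, OpenCV 4.12 (cv2) and the standard library are available. Lean on these libraries where they do the work, as an engineer would, in place of code of your own. Each camera call takes 0.05 s, during which the arm holds its last target. There are 200 camera calls.

TASK

Dial the code into the long steel cash box on the bookshop counter. First turn its larger dial until the pointer is at the second dot, then turn its smaller dial until the pointer is at the third dot; dots are counted clockwise, seen from above, from the long line beside the dial. Leave the dial of the square key box as it is.

Things in the scene. Friction and masses are not known exactly. Their poses are not given: they have to be found in the camera images.
- cash_box: long dark steel cash box, 166 x 256 mm, flat lid 90 mm high, fixed to the counter left or right of a square key box. Origin: centre of its underside; x across its depth, y along its length, z up. A handle sticks out 42 mm from its -x long side. Two black dials on the lid: the larger (disc radius 30 mm) with its upright axis at x 0, y +58 mm, the smaller (radius 20 mm) at x 0, y -62 mm
- large_dial (a joint): larger dial's angle in rad, 0 to 5.5: 0 with the pointer at the long line (towards the box's -x), growing clockwise from above; second dot = 1.571. Starts between line and first dot or so. Upright bar grip through the axis, 14 mm wide, 45 mm long, from 97 (disc top) to 131 mm above the counter; its pointed end with a white line on top is the pointer. Stays where left; friction 0.04 N m
- small_dial (a joint): smaller dial's angle in rad, counted in the same way; third dot = 2.356. Starts past the third dot: turn it straight back (anticlockwise). Grip and friction as on the larger, but the bar is 30 mm long. On the lid round each dial are eight white marks 45 degrees apart: one long line, on the handle side of the box, and seven dots
- key_pointer (a point): pointer tip of the single, similar dial (disc radius 25 mm) in the middle of the square key box (a bystander, 124 x 124 mm, 90 mm high, no handle): on top of the grip, 131 mm above the counter, 21 mm from that dial's axis. Not to be turned

How it is judged (in metres and radians):
On the way, in this order (a step that is already met when the one before it is completed fails the run):
1. the larger dial's pointer is at the second dot (value of joint large_dial between 1.361 and 1.781 rad), for 0.2 s.
2. then the smaller dial's pointer is at the third dot (value of joint small_dial between 2.146 and 2.566 rad), for 0.2 s.
At the end, for the whole second after the job is handed in: the larger dial stands within 12 degrees of the second dot (1.571 rad) and the smaller within 12 degrees of the third dot (2.356 rad), both at rest; the key box's dial has not been turned (all of step 1 and all of step 2 and velocity of joint large_dial between -0.05 and 0.05 rad/s and velocity of joint small_dial between -0.05 and 0.05 rad/s); the robot touches nothing.
It fails at once if the key box's dial is turned (its pointer tip moves more than 6 mm) (distance of key_pointer from where it was at the start of the episode above 0.006 m).
It also fails if it takes over 61 s, if anything falls off the work surface, if the arm or the gripper's body presses on something with over 40 N, if the wrist force passes 120 N, or if a joint passes its speed limit or range.

## Working session

There is one attempt and no reset: what is moved stays moved. The work goes in short steps, Python scripts to look and compute and a tool call to move; the robot and the scene stay as the last step left them, time stands still between calls to the robot, and variables do not carry over. Pictures are saved under pics/ and viewed, at most 10 in all, crops included, and the job is handed in when it is done.

Besides the shell and the picture viewer there is one more tool, called after "Emit:" by a JSON object that holds its "api" and its "payload". play_rows: Moves the arm, as the interface text tells. Its arguments: {"type":"object","properties":{"increments":{"type":"array"},"grip_force":{"type":"number"}},"required":["increments"]}

```bash
mkdir -p pics; ls
cat > h.py <<'E'
import numpy as np, cv2
from scipy.spatial.transform import Rotation as R
from workcell import telemetry, camera, calibration, workorder
def ray(name,u,v,obs=None):
    c=calibration(name); f=192/np.tan(np.radians(c["vertical_fov"])/2)
    x,y=(u-c["cx"])/f,(v-c["cy"])/f
    if name=="wrist":
        r=np.hypot(x,y); s=np.sin(r)/max(r,1e-9); d=np.array([x*s,y*s,np.cos(r)])
        H=np.array(c["hand_eye"]); T=R.from_euler("xyz",obs["tcp_rot"],degrees=True).as_matrix()
        return T@H[:3,3]+np.array(obs["ee_pos"]), T@H[:3,:3]@d
    M=cv2.Rodrigues(np.array(c["rvec"],float))[0]
    return -M.T@np.array(c["tvec"]).ravel(), M.T@np.array([x,y,1.])
def onz(name,u,v,z,obs=None):
    o,d=ray(name,u,v,obs); return o+d*(z-o[2])/d[2]
E
python3 - <<'E'
from h import *
o=telemetry.get_obs(); print(o)
for n in ["top","wrist"]:
    p,d=camera(n); cv2.imwrite(f"pics/{n}0.png",p[...,::-1]); np.save(n+"0d.npy",d)
    print(n,calibration(n))
E
```

```text
pics
{'time': 0.0, 'q': array([ 7.42565990e+01,  5.01327256e+00,  1.00333979e+01,  9.51007608e+01,
       -1.45859354e-04,  8.99987340e+01]), 'qd': array([ 0.03771963, -0.07902384, -0.03865469,  0.05466415, -0.03979912,
       -0.06084002]), 'joint_efforts': array([ 1.62694378e-04, -5.20389819e+01,  4.64803112e+01,  1.62042148e-02,
        1.09270052e-04, -7.43476789e-06]), 'ee_pos': array([0.14917348, 0.52916004, 0.24955276]), 'tcp_rot': array([-1.79919365e+02,  1.44077496e-04,  1.64257865e+02]), 'wrist_force': array([0.21040154, 0.91758121, 0.85925228]), 'torque': array([-0.00264852, -0.00878015, -0.03355438]), 'grasp_force': 0.0, 'opening': 0.08557554833689744}
top {'vertical_fov': 47.18460533430424, 'cx': 257.93924062064286, 'cy': 195.60862052828878, 'rvec': array([ 2.15256452, -2.14495936,  0.18032933]), 'tvec': array([-0.01083067,  0.54829403,  0.9776834 ])}
wrist {'vertical_fov': 65.70646984690485, 'cx': 254.5822414036957, 'cy': 190.89597249624794, 'hand_eye': array([[ 9.54261816e-04, -9.48884120e-01, -3.15623218e-01,
         8.08062988e-02],
       [ 9.99999413e-01,  1.06716614e-03, -1.84890547e-04,
         1.10652410e-03],
       [ 5.12262116e-04, -3.15622857e-01,  9.48884582e-01,
        -1.22267069e-01],
       [ 0.00000000e+00,  0.00000000e+00,  0.00000000e+00,
         1.00000000e+00]])}
```

View pics/top0.png

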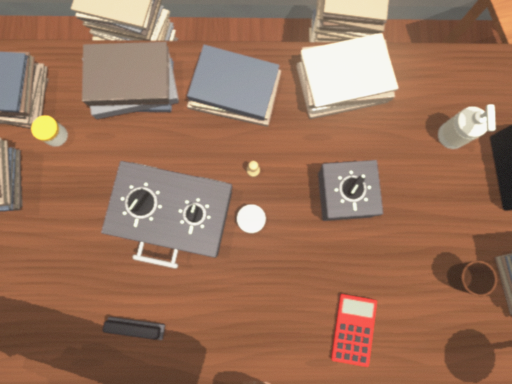

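View pics/wrist0.png

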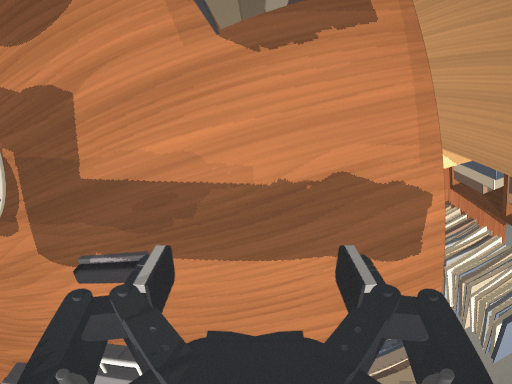

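The top view shows the cash box with its large dial at about (141,203), small dial at (195,213) and handle at (157,258). The key box is at (352,188). The wrist view shows only counter and fingers. Next I measure the positions.

Run:
```python
from h import *
p=cv2.imread("pics/top0.png"); c=p[155:275,95:240]
g=cv2.cvtColor(p,cv2.COLOR_BGR2GRAY)
for n,(u0,v0,r) in {"L":(141,203,24),"S":(195,213,20)}.items():
    m=np.zeros_like(g); cv2.circle(m,(u0,v0),r,255,-1)
    m=((g<30)&(m>0)).astype(np.uint8)*255
    k=max(cv2.findContours(m,0,2)[0],key=cv2.contourArea); (u,v),rr=cv2.minEnclosingCircle(cv2.convexHull(k)); print(n,u,v,rr,onz("top",u,v,.097))
    m2=np.zeros_like(g); cv2.circle(m2,(int(u),int(v)),r+2,255,-1)
    nn,_,st,ce=cv2.connectedComponentsWithStats(((g>150)&(m2>0)).astype(np.uint8))
    for s,q in zip(st[1:],ce[1:]): print(s[4],s[2:4],q.round(1),onz("top",*q,.09).round(4))
cv2.imwrite("pics/topc.png",cv2.resize(c,None,fx=5,fy=5,interpolation=cv2.INTER_CUBIC))
for q in [(121,163),(231,184),(217,256),(103,233)]: print(q,onz("top",*q,.09).round(4))
```

```text
Traceback (most recent call last):
ValueError: max() iterable argument is empty
```

Run:
```python
from h import *
p=cv2.imread("pics/top0.png"); c=p[155:275,95:240]
g=cv2.cvtColor(p,cv2.COLOR_BGR2GRAY)
print(g[195:212,141],g[210:216,180:210])
for n,(u,v,r) in {"L":(141,203,26),"S":(195,213,22)}.items():
    m2=np.zeros_like(g); cv2.circle(m2,(int(u),int(v)),r,255,-1)
    nn,_,st,ce=cv2.connectedComponentsWithStats(((g>130)&(m2>0)).astype(np.uint8))
    print(n)
    for s,q in zip(st[1:],ce[1:]): print(s[4],s[2:4],q.round(1),onz("top",*q,.09).round(4))
cv2.imwrite("pics/topc.png",cv2.resize(c,None,fx=5,fy=5,interpolation=cv2.INTER_CUBIC))
for q in [(121,163),(231,184),(217,256),(103,233)]: print(q,onz("top",*q,.09).round(4))
```

```text
[80 76 72 68 63 58 54 55 54 53 58 67 69 72 72 74 77] [[245 238 201 186 219 215 160 100  74  73 126 212 236 217 140  82  62  59
   68  80  83 103 168 227 233 204 160 148 146 146]
 [245 238 200 196 224 205 134  81  72  77 137 221 235 201 121  73  61  60
   73  78  84  90 148 225 239 221 170 151 150 147]
 [224 207 181 208 226 198 120  73  70  76 111 169 187 153  99  70  61  64
   75  80  82  86 137 220 240 224 174 152 150 151]
 [167 165 169 209 219 181 109  72  71  79  86 108 116 104  79  64  61  69
   79  80  84  85 124 205 236 222 171 150 151 150]
 [149 151 167 209 219 177 105  73  74  80  84  87  91  87  75  62  64  71
   78  81  84  86 130 214 238 222 171 150 151 152]
 [149 150 169 208 223 187 110  74  73  82  85  89  87  82  67  62  67  74
   80  84  85  90 139 222 239 223 172 174 192 184]]
L
1643 [53 53] [141.  203.3] [0.5226 0.2485 0.09  ]
S
1329 [45 45] [195.1 212.8] [0.5021 0.1293 0.09  ]
(121, 163) [0.6129 0.2966 0.09  ]
(231, 184) [0.5667 0.0516 0.09  ]
(217, 256) [0.4085 0.0799 0.09  ]
(103, 233) [0.4573 0.3277 0.09  ]
```

View pics/topc.png

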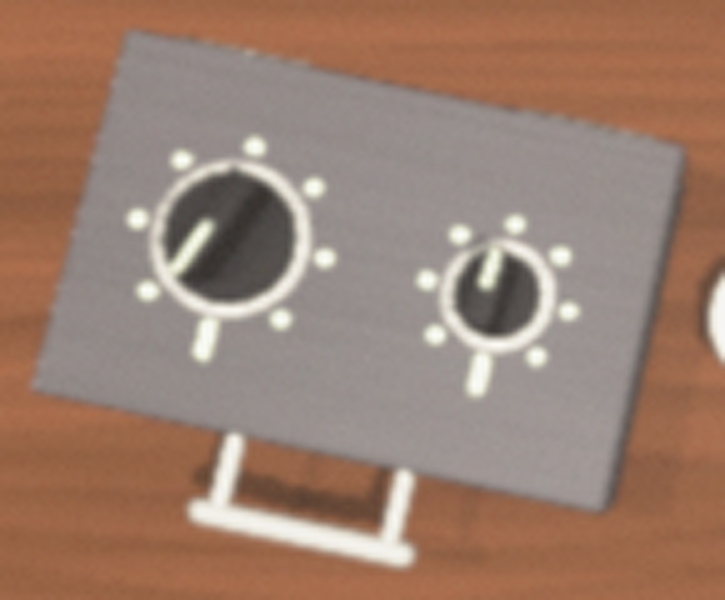

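The long line points to the handle, and the box is yawed about −10.5°. The large pointer is about 24° past the line (world 145°), with its target at 79.5°. The small pointer is near the fourth dot (world −13°), with its target at 34.5°. I'll go above the large dial.

Emit:
{"api": "play_rows", "payload": {"increments": [[[-40,-15,0],[0,0,2],0],[[-80,-31,0],[0,0,4],0],[[-120,-47,0],[0,0,6],0],[[-160,-62,0],[0,0,8],0],[[-200,-78,0],[0,0,10],0],[[-240,-93,0],[0,0,12],0],[[-280,-109,0],[0,0,14],0],[[-320,-124,0],[0,0,16],0],[[-360,-140,0],[0,0,17],0],[[-400,-155,0],[0,0,18],0],[[-435,-169,0],[0,0,19],0],[[-435,-169,0],[0,0,19],0],[[-435,-169,0],[0,0,19],0],[[-435,-169,0],[0,0,19],0]]}}

```text
time: 1.5
ee_pos: [0.5215, 0.249, 0.2501]
tcp_rot: [-180.0, -0.0, 145.3]
wrist_force: [0.8, -0.3, -0.1]
opening: 0.0854
grasp_force: 0.0
```

Run:
```python
from h import *
o=telemetry.get_obs(); print(o["time"],o["q"].round(1),o["ee_pos"],o["tcp_rot"])
p,d=camera("wrist"); cv2.imwrite("pics/w1.png",p[...,::-1])
import pickle; pickle.dump(o,open("o1.pkl","wb"))
```

```text
1.5 [25.5  8.9 14.4 95.5  0.  60.2] [0.52154486 0.24903239 0.25011329] [-1.79979500e+02 -2.40031735e-02  1.45286195e+02]
```

View pics/w1.png

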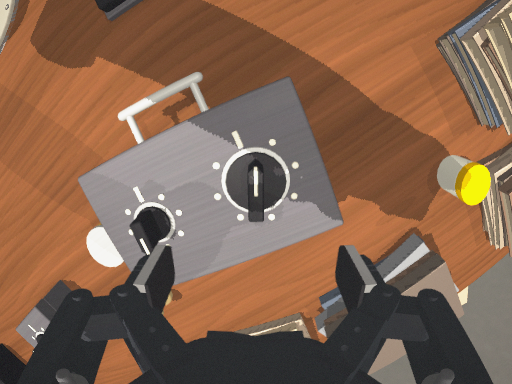

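The wrist view shows the large dial's centre near (255,181), its white line running vertically from about (257,163) to (257,195), and its long line at (238,140). The small dial is at (152,224). I'll cast these points.

Run:
```python
from h import *
import pickle; o=pickle.load(open("o1.pkl","rb"))
g=cv2.imread("pics/w1.png",0)
def pts(x0,x1,y0,y1,t,z):
    m=np.argwhere(g[y0:y1,x0:x1]>t)[:,::-1]+[x0,y0]
    return np.array([onz("wrist",*q,z,o)[:2] for q in m]),m
for n,b,z in [("Lptr",(250,263,160,199),.131),("Lline",(231,244,130,150),.09),("Sptr",(138,152,234,254),.131),("Sline",(133,144,186,202),.09)]:
    P,m=pts(*b,150,z); c=P.mean(0); w=np.linalg.svd(P-c)[2][0]
    print(n,len(m),m.min(0),m.max(0),c.round(4),np.degrees(np.arctan2(w[1],w[0])).round(1), np.ptp((P-c)@w).round(4), "ends",(c+w*((P-c)@w).min()).round(4),(c+w*((P-c)@w).max()).round(4))
for n,u,v,r in [("L",255,181,32),("S",154,223,20)]:
    print(n,onz("wrist",u,v,.09,o).round(4))
for n,D in {"L":[(272,142),(295,165),(292,197),(271,217),(240,217),(219,196),(216,166)],"S":[(162,203),(179,213),(180,234),(134,239)]}.items():
    P=[]
    for q in D:
        y,x=q[1]-5,q[0]-5; m=np.argwhere(g[y:y+11,x:x+11]>170)[:,::-1].mean(0)+[x,y]; P.append(onz("wrist",*m,.09,o)[:2])
    P=np.array(P); A=np.c_[2*P,np.ones(len(P))]; s=np.linalg.lstsq(A,(P**2).sum(1),rcond=None)[0]
    c=s[:2]; print(n,c.round(4),"r",np.sqrt(s[2]+c@c).round(4), np.degrees(np.arctan2(*(P-c).T[::-1])).round(1))
```

```text
Lptr 118 [253 167] [257 195] [0.5146 0.2559] -33.5 0.0248 ends [0.5043 0.2627] [0.525 0.249]
Lline 149 [231 131] [243 149] [0.4817 0.2568] -25.2 0.0187 ends [0.4723 0.2612] [0.4892 0.2533]
Sptr 61 [140 238] [149 253] [0.5068 0.1301] -17.5 0.0174 ends [0.4984 0.1328] [0.5149 0.1276]
Sline 115 [133 186] [143 201] [0.4641 0.1404] -24.0 0.0182 ends [0.4567 0.1436] [0.4734 0.1362]
L [0.5243 0.2489 0.09  ]
S [0.5007 0.1319 0.09  ]
L [0.5243 0.2495] r 0.0419 [ 123.3   78.1   33.1  -12.2  -56.9 -102.1 -146.7]
S [0.5048 0.1292] r 0.0312 [ 124.2   87.1   43.3 -106.3]
```

Emit:
{"api": "play_rows", "payload": {"increments": [[[-2,2,30],[0,0,-1],0],[[-2,2,60],[0,0,-1],0],[[-2,2,90],[0,0,-1],0],[[-2,2,110],[0,0,-1],0],[[-2,2,120],[0,0,-1],0],[[-2,2,127],[0,0,-1],0],[[-2,2,127],[0,0,-1],0],[[-2,2,127],[0,0,-1],1],[[-2,2,127],[0,0,-1],1],[[-2,2,127],[0,0,-1],1],[[-2,2,127],[0,0,-1],1],[[-2,2,127],[0,0,-1],1],[[-2,2,127],[0,0,-1],1],[[-2,2,127],[0,0,-1],1],[[-2,2,127],[0,0,-1],1],[[-2,2,127],[0,0,-1],1],[[-2,2,127],[0,0,-1],1]], "grip_force": 30}}

```text
time: 3.25
ee_pos: [0.5244, 0.2483, 0.1237]
tcp_rot: [-179.9, 0.0, 146.2]
wrist_force: [-4.1, -4.8, 5.5]
opening: 0.0137
grasp_force: 31.9
```

Emit:
{"api": "play_rows", "payload": {"increments": [[[0,0,0],[0,0,6],1],[[0,0,0],[0,0,12],1],[[0,0,0],[0,0,18],1],[[0,0,0],[0,0,24],1],[[0,0,0],[0,0,30],1],[[0,0,0],[0,0,36],1],[[0,0,0],[0,0,42],1],[[0,0,0],[0,0,48],1],[[0,0,0],[0,0,54],1],[[0,0,0],[0,0,60],1],[[0,0,0],[0,0,64],1],[[0,0,0],[0,0,68],1],[[0,0,0],[0,0,68],1],[[0,0,0],[0,0,68],1],[[0,0,0],[0,0,68],1],[[0,0,0],[0,0,68],1]]}}

```text
time: 4.85
ee_pos: [0.5239, 0.2479, 0.1237]
tcp_rot: [-179.9, 0.2, 78.2]
wrist_force: [-7.8, -7.3, 6.8]
opening: 0.0134
grasp_force: 32.1
```

Emit:
{"api": "play_rows", "payload": {"increments": [[[0,0,0],[0,0,0],0],[[0,0,0],[0,0,0],0],[[0,0,0],[0,0,0],0],[[0,0,0],[0,0,0],0],[[0,0,0],[0,0,0],0],[[0,0,0],[0,0,0],0],[[0,0,0],[0,0,0],0],[[0,0,0],[0,0,0],0],[[0,0,-20],[0,0,0],0],[[0,0,-50],[0,0,0],0],[[0,0,-80],[0,0,0],0],[[0,0,-110],[0,0,0],0],[[0,0,-127],[0,0,0],0],[[0,0,-127],[0,0,0],0],[[0,0,-127],[0,0,0],0]]}}

```text
time: 6.35
ee_pos: [0.5249, 0.2492, 0.2496]
tcp_rot: [-180.0, 0.0, 78.3]
wrist_force: [-0.6, 0.4, -0.5]
opening: 0.0855
grasp_force: 0.0
```

Run:
```python
from h import *
import pickle
o=telemetry.get_obs(); print(o["time"],o["q"].round(1),o["ee_pos"],o["tcp_rot"])
p,d=camera("wrist"); cv2.imwrite("pics/w2.png",p[...,::-1])
pickle.dump(o,open("o2.pkl","wb"))
```

```text
6.35 [ 25.4   9.3  14.8  95.5  -0.  127.1] [0.52492453 0.24919565 0.24962207] [-1.79991489e+02  7.76355695e-03  7.82550568e+01]
```

View pics/w2.png

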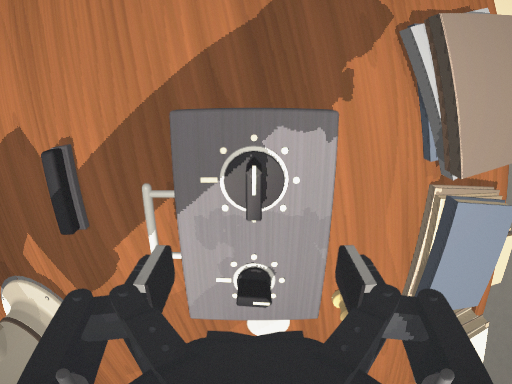

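The large pointer stands at the second dot, with the pointer end up towards the dot at (254,138). The small dial is at about (254,283). I'll move above it and line up with its bar.

Emit:
{"api": "play_rows", "payload": {"increments": [[[-15,0,0],[0,0,-7],0],[[-30,0,0],[0,0,-14],0],[[-45,0,0],[0,0,-21],0],[[-60,0,0],[0,0,-28],0],[[-75,0,0],[0,0,-35],0],[[-90,0,0],[0,0,-42],0],[[-105,0,0],[0,0,-49],0],[[-121,0,0],[0,0,-56],0],[[-121,0,0],[0,0,-63],0],[[-121,0,0],[0,0,-70],0],[[-121,0,0],[0,0,-77],0],[[-121,0,0],[0,0,-84],0],[[-121,0,0],[0,0,-84],0],[[-121,0,0],[0,0,-84],0],[[-121,0,0],[0,0,-84],0]]}}

```text
time: 7.9
ee_pos: [0.5, 0.1307, 0.2497]
tcp_rot: [-180.0, -0.0, 162.1]
wrist_force: [0.7, -0.9, 0.4]
opening: 0.0854
grasp_force: 0.0
```

Run:
```python
from h import *
import pickle
o=telemetry.get_obs(); print(o["time"],o["q"].round(1),o["ee_pos"],o["tcp_rot"])
p,d=camera("wrist"); cv2.imwrite("pics/w3.png",p[...,::-1])
pickle.dump(o,open("o3.pkl","wb"))
```

```text
7.9 [14.6  0.5  5.3 94.9  0.  32.5] [0.50004779 0.13067701 0.24969483] [-1.79973756e+02 -4.21850267e-02  1.62101356e+02]
```

View pics/w3.png

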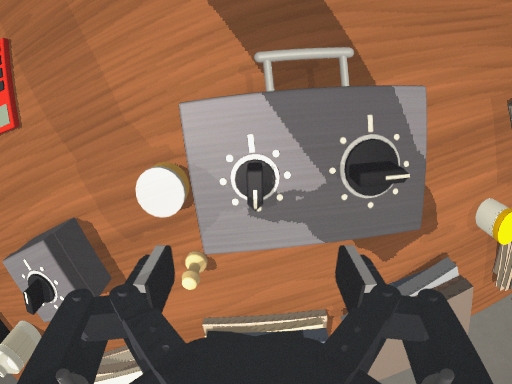

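The small dial is centred at about (255,178), with its bar vertical and the pointer down at about (256,200). The third dot is near (279,196). I'll do a quick check of the centre and angles.

Run:
```python
from h import *
import pickle; o=pickle.load(open("o3.pkl","rb"))
g=cv2.imread("pics/w3.png",0)
def dots(D):
    P=[]
    for q in D:
        y,x=q[1]-5,q[0]-5; m=np.argwhere(g[y:y+11,x:x+11]>170)[:,::-1].mean(0)+[x,y]; P.append(onz("wrist",*m,.09,o)[:2])
    P=np.array(P); s=np.linalg.lstsq(np.c_[2*P,np.ones(len(P))],(P**2).sum(1),rcond=None)[0]
    c=s[:2]; print(c.round(4),"r",np.sqrt(s[2]+c@c).round(4), np.degrees(np.arctan2(*(P-c).T[::-1])).round(1))
dots([(276,154),(287,175),(279,197),(235,202),(223,182),(230,159)])
def line(b,z):
    x0,x1,y0,y1=b; m=np.argwhere(g[y0:y1,x0:x1]>150)[:,::-1]+[x0,y0]
    P=np.array([onz("wrist",*q,z,o)[:2] for q in m]); c=P.mean(0); w=np.linalg.svd(P-c)[2][0]
    print(len(m),m.min(0),m.max(0),c.round(4),np.degrees(np.arctan2(w[1],w[0])).round(1))
line((251,261,188,206),.131); line((385,410,172,182),.131)
```

```text
[0.4998 0.132 ] r 0.0319 [ 123.5   78.4   33.4  -56.8 -101.9 -147.4]
60 [253 190] [256 205] [0.505  0.1302] -16.1
88 [386 174] [409 179] [0.5263 0.2601] -101.9
```

Emit:
{"api": "play_rows", "payload": {"increments": [[[0,1,30],[0,0,-1],0],[[0,1,60],[0,0,-1],0],[[0,1,90],[0,0,-1],0],[[0,1,110],[0,0,-1],0],[[0,1,120],[0,0,-1],0],[[0,1,127],[0,0,-1],0],[[0,1,127],[0,0,-1],0],[[0,1,127],[0,0,-1],1],[[0,1,127],[0,0,-1],1],[[0,1,127],[0,0,-1],1],[[0,1,127],[0,0,-1],1],[[0,1,127],[0,0,-1],1],[[0,1,127],[0,0,-1],1],[[0,1,127],[0,0,-1],1],[[0,1,127],[0,0,-1],1],[[0,1,127],[0,0,-1],1],[[0,1,127],[0,0,-1],1]], "grip_force": 30}}

```text
time: 9.65
ee_pos: [0.5004, 0.1309, 0.1237]
tcp_rot: [-179.9, 0.0, 163.2]
wrist_force: [-2.0, -5.1, 4.5]
opening: 0.013
grasp_force: 32.1
```

Gripped at yaw 163.2. The target is 213.4, so I turn −50°.

Emit:
{"api": "play_rows", "payload": {"increments": [[[0,0,0],[0,0,-6],1],[[0,0,0],[0,0,-12],1],[[0,0,0],[0,0,-18],1],[[0,0,0],[0,0,-24],1],[[0,0,0],[0,0,-30],1],[[0,0,0],[0,0,-36],1],[[0,0,0],[0,0,-42],1],[[0,0,0],[0,0,-47],1],[[0,0,0],[0,0,-50],1],[[0,0,0],[0,0,-50],1],[[0,0,0],[0,0,-50],1],[[0,0,0],[0,0,-50],1],[[0,0,0],[0,0,-50],1]]}}

```text
time: 10.95
ee_pos: [0.5002, 0.1317, 0.1238]
tcp_rot: [180.0, -0.0, -146.8]
wrist_force: [-4.7, -0.2, 6.0]
opening: 0.0136
grasp_force: 32.2
```

Emit:
{"api": "play_rows", "payload": {"increments": [[[0,0,0],[0,0,0],0],[[0,0,0],[0,0,0],0],[[0,0,0],[0,0,0],0],[[0,0,0],[0,0,0],0],[[0,0,0],[0,0,0],0],[[0,0,0],[0,0,0],0],[[0,0,0],[0,0,0],0],[[0,0,0],[0,0,0],0],[[0,0,-20],[0,0,0],0],[[0,0,-50],[0,0,0],0],[[0,0,-80],[0,0,0],0],[[0,0,-110],[0,0,0],0],[[0,0,-127],[0,0,0],0],[[0,0,-127],[0,0,0],0],[[0,0,-127],[0,0,0],0]]}}

```text
time: 12.45
ee_pos: [0.5006, 0.1317, 0.2497]
tcp_rot: [180.0, -0.0, -146.7]
wrist_force: [0.4, -0.4, -1.3]
opening: 0.0851
grasp_force: 0.0
```

Run:
```python
from h import *
o=telemetry.get_obs(); print(o["time"],o["q"].round(1),o["ee_pos"],o["tcp_rot"])
p,d=camera("wrist"); cv2.imwrite("pics/w4.png",p[...,::-1])
```

```text
12.45 [ 14.7   0.5   5.4  94.9  -0.  -18.5] [0.50060209 0.13166548 0.24974555] [ 1.79999914e+02 -6.24206261e-03 -1.46745838e+02]
```

View pics/w4.png

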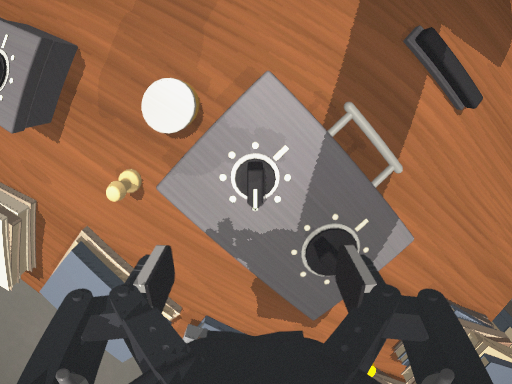

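The small pointer points straight down at about (255,205). Counting clockwise from the long line at (281,153), the dots are (288,177), (278,199), then the bottom one, so it is at the third dot.

```bash
python3 -c "
from workcell import workorder; print(workorder.job_done())"
```

```text
the job is handed in; nothing more can be done
None
```

I turned the larger dial to the second dot and then the smaller dial to the third dot, never went near the key box's dial, and handed the job in after about 12.5 s; the hand-in returned no verdict.

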